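Build up a notched drying crib for marbled prints

ROBOT

A 6-joint arm with a two-finger parallel gripper is mounted at the origin on the work surface. World frame = base frame: x ahead of the robot, y to its left, z up, the work surface at z = 0. Lengths are in m, angles in rad, forces in N, time in s.
With the tool pointing down it reaches from about 0.3 to 0.775 m from the base axis. Payload 14.6 kg.
Tool frame: the origin (TCP) lies between the finger pads; the fingertips stand 11 mm ahead of it and the grasp point (between the pads) lies 8 mm behind it; z points along the fingers, y is the line along which they close (so a half turn about z gives the same grasp; the last joint's range is limited). The gripper opens to 85 mm and grips with 20 to 120 N. Pads are 22 mm wide; open, the fingers measure 114 mm over their backs; the gripper's body (76 mm by 85 mm) begins 54 mm behind the grasp point. The pads swing forward as they close: fully open they stand 13 mm farther back than shut.
Start: joints at [-1.41, 0.3, 1.521, -0, 1.321, -0.067], TCP at [0.124, -0.536, 0.242] pointing down, gripper open.
Joint ranges: [-3.03, 3.03], [-0.79, 2.21], [0.23, 2.52], [-1.04, 4.18], [0, 3.07], [-2.55, 2.55]. Speed limits (rad/s): [2.22, 2.22, 2.57, 3.14, 3.14, 3.14].

INTERFACE

Orientations are given as a unit quaternion [x, y, z, w].
In Python, from rig import bot, cams gives the robot as it stands.
- The arm moves only by the tool carry_out, never from a script. Its argument "motion" is one flat list of numbers, 5 for each row, row after row: the shift along the tool's x, y, z in m, then the turn about the tool's z in degrees, then the opening, from -1 (shut) to 1 (fully open). A call has 1 to 20 rows; each row shifts and turns the commanded pose from where the row before left it, along the tool's axes as they then stand; what a row does not reach is not made up. A row lasts 1/8 s, in which the tool goes at most 62.5 mm and 10.7 degrees, less where a joint would pass 70% of its speed; a pose out of reach is approached as far as the arm can. A call with a gripper value outside its range is refused whole. The fingers move at their own pace and stop on an object; the grip force is fixed at half the most. Time passes only in rows, so rows that do not move let the fingers close. It gives the time, the measured TCP pose, the force, the opening and the grip force at its end, in the units of the state.
- bot.get_state(): the state, without advancing time (a new reading comes with each control period).
- cams.snapshot(name): name is "scene" or "top"; returns the picture (384x512x3 uint8, red, green, blue); there is no depth.
- cams.camera_model(name): a dict with "mtx" (3x3 intrinsics, pixels), "rvec" (rotation vector, rad) and "tvec" (3), from world to camera coordinates, as OpenCV has them. Camera axes: x right, y down, z forward; pixel columns grow to the right and rows downward; lengths in m; the calibration is good to about 2 mm. A picture is of the moment at which its call begins. camera_model takes no time and is no camera call.
- bot.sign_off(): hands the job in; it is judged then, once.
The state is a dict: "time_s": time; "joint_pos": joint angles; "qvel": joint speeds; "tau": joint torques, N m; "eef_pos": TCP position; "tool_rot": TCP orientation; "ft_force": force on the tool from outside, world axes, zero at the start; "torque": the same for the moment, N m; "width": finger opening in m; "finger_force": force on a finger pad.
Only numpy, scipy, OpenCV 4.12 (cv2) and the standard library are available. Lean on these libraries where they do the work, as an engineer would, in place of code of your own. Each camera call takes 0.05 s, during which the arm holds its last target. There are 200 camera calls.

TASK

Finish the drying crib with the three notched pine slats from the sloped red rack: lay one across the two bottom rails, beside the cross slat already fitted there, then lay the other two across that pair above the rails, so that the layers alternate crosswise and every notch is fully home over its neighbour. The lower slat goes home before the upper ones. Press only gently on the crib, leave the plain blue batten in the rack and do not disturb the jars, bottle and brush.

Things in the scene. Friction and masses are not known exactly. Their poses are not given: they have to be found in the camera images.
- slat_a: loose pale pine slat, 200 long x 16 thick x 32 mm tall; square notches, 19 mm wide and 7 mm deep, cut across both upper and lower edge, centred 70 mm either side of its middle. The three are interchangeable and the same either way up or round. Origin at its very middle; x along its length, y across its thickness, z along its height
- slat_b: loose pale pine slat, 200 long x 16 thick x 32 mm tall; square notches, 19 mm wide and 7 mm deep, cut across both upper and lower edge, centred 70 mm either side of its middle. The three are interchangeable and the same either way up or round. Origin at its very middle; x along its length, y across its thickness, z along its height
- slat_c: loose pale pine slat, 200 long x 16 thick x 32 mm tall; square notches, 19 mm wide and 7 mm deep, cut across both upper and lower edge, centred 70 mm either side of its middle. The three are interchangeable and the same either way up or round. Origin at its very middle; x along its length, y across its thickness, z along its height
- batten: plain blue batten, 200 x 16 x 32 mm, without notches, lying in one of the rack's four places; not to be used. Origin at its middle, x along its length, z along its height
- rack: fixed red rack; its bed (230 x 250 mm wide) rises towards rack +x at 0.36 rad. Origin on the table under mid-bed, whose surface is 70 mm up there. Four pieces (slats and batten, any order) stand on their 16 mm edges, lengthwise up the slope (x up-slope, z square to the bed), middles at rack y -90, -30, 30, 90 mm; 10 mm high spacers near their ends, middle 140 mm free for fingers
- crib: fixed board 240 x 240 x 12 mm with brown parts shaped like the slats: two rails along crib x at y = +70, -70 mm, tops 44 mm above the table, and one cross slat fitted on them along crib y at x = -70 mm, top at 62 mm. Origin: centre of the board's underside. A slat fully home sinks 14 mm into what it crosses (7 mm notch in each): layers 18 mm apart; notch play 1.5 mm each side, no bevels
- seat_low (a point): where the middle (origin) of a fully seated slat belongs: lower layer, slat parallel to crib y, at crib (70, 0, 46) mm. Fixed to the crib, axes parallel to the crib's; seats may be filled by any of the three slats
- seat_top_right (a point): where the middle (origin) of a fully seated slat belongs: upper layer, slat parallel to crib x, at crib (0, -70, 64) mm. Fixed to the crib, axes parallel to the crib's; seats may be filled by any of the three slats
- seat_top_left (a point): where the middle (origin) of a fully seated slat belongs: upper layer, slat parallel to crib x, at crib (0, 70, 64) mm. Fixed to the crib, axes parallel to the crib's; seats may be filled by any of the three slats
- jar_red: closed red paint jar, 60 mm across, 75 mm tall, bystander; origin at the centre of its underside
- jar_green: closed green paint jar, 60 mm across, 75 mm tall, bystander; origin at the centre of its underside
- jar_yellow: closed yellow paint jar, 60 mm across, 75 mm tall, bystander; origin at the centre of its underside
- dropper: amber dropper bottle with black cap, 44 mm across, 110 mm tall, bystander; origin at the centre of its underside
- brush: loose paint brush 200 mm long lying in front of the marbling tray, bystander; origin under its middle
There are look-alikes about, which are no part of the job. What is shaped like the slat_b but orange or pink is not meant.

How it is judged:
On the way:
1. the lower slat is fully home across the two rails (((horizontal distance between slat_a and seat_low below 0.007 m and z of slat_a in the frame of seat_low between -0.003 and 0.003 m and angle between the x axis of slat_a and the y axis of crib, either way round below 0.08 rad and angle between slat_a's own z axis and vertical below 0.06 rad) or (horizontal distance between slat_b and seat_low below 0.007 m and z of slat_b in the frame of seat_low between -0.003 and 0.003 m and angle between the x axis of slat_b and the y axis of crib, either way round below 0.08 rad and angle between slat_b's own z axis and vertical below 0.06 rad) or (horizontal distance between slat_c and seat_low below 0.007 m and z of slat_c in the frame of seat_low between -0.003 and 0.003 m and angle between the x axis of slat_c and the y axis of crib, either way round below 0.08 rad and angle between slat_c's own z axis and vertical below 0.06 rad))), for 0.2 s.
At the end, for the whole second after the job is handed in: Each of the three seats holds one notched slat, upright, at rest: its middle within 7 mm sideways and 3 mm in height of the seat, parallel to the seat's direction within 0.08 rad and upright within 0.06 rad; the blue batten is within 20 mm of where it was; the slats are released (((horizontal distance between slat_a and seat_low below 0.007 m and z of slat_a in the frame of seat_low between -0.003 and 0.003 m and angle between the x axis of slat_a and the y axis of crib, either way round below 0.08 rad and angle between slat_a's own z axis and vertical below 0.06 rad) or (horizontal distance between slat_b and seat_low below 0.007 m and z of slat_b in the frame of seat_low between -0.003 and 0.003 m and angle between the x axis of slat_b and the y axis of crib, either way round below 0.08 rad and angle between slat_b's own z axis and vertical below 0.06 rad) or (horizontal distance between slat_c and seat_low below 0.007 m and z of slat_c in the frame of seat_low between -0.003 and 0.003 m and angle between the x axis of slat_c and the y axis of crib, either way round below 0.08 rad and angle between slat_c's own z axis and vertical below 0.06 rad)) and ((horizontal distance between slat_a and seat_top_right below 0.007 m and z of slat_a in the frame of seat_top_right between -0.003 and 0.003 m and angle between the x axis of slat_a and the x axis of crib, either way round below 0.08 rad and angle between slat_a's own z axis and vertical below 0.06 rad) or (horizontal distance between slat_b and seat_top_right below 0.007 m and z of slat_b in the frame of seat_top_right between -0.003 and 0.003 m and angle between the x axis of slat_b and the x axis of crib, either way round below 0.08 rad and angle between slat_b's own z axis and vertical below 0.06 rad) or (horizontal distance between slat_c and seat_top_right below 0.007 m and z of slat_c in the frame of seat_top_right between -0.003 and 0.003 m and angle between the x axis of slat_c and the x axis of crib, either way round below 0.08 rad and angle between slat_c's own z axis and vertical below 0.06 rad)) and ((horizontal distance between slat_a and seat_top_left below 0.007 m and z of slat_a in the frame of seat_top_left between -0.003 and 0.003 m and angle between the x axis of slat_a and the x axis of crib, either way round below 0.08 rad and angle between slat_a's own z axis and vertical below 0.06 rad) or (horizontal distance between slat_b and seat_top_left below 0.007 m and z of slat_b in the frame of seat_top_left between -0.003 and 0.003 m and angle between the x axis of slat_b and the x axis of crib, either way round below 0.08 rad and angle between slat_b's own z axis and vertical below 0.06 rad) or (horizontal distance between slat_c and seat_top_left below 0.007 m and z of slat_c in the frame of seat_top_left between -0.003 and 0.003 m and angle between the x axis of slat_c and the x axis of crib, either way round below 0.08 rad and angle between slat_c's own z axis and vertical below 0.06 rad)) and linear speed of each of slat_a, slat_b, slat_c below 0.02 m/s and distance of batten from where it was at the start of the episode below 0.02 m); the robot touches nothing.
It fails at once if the crib is pressed with more than 60 N (by a slat, a finger or anything else) (contact force between crib and anything else above 60 N).
It fails at once if a jar, the bottle or the brush is moved more than 30 mm (distance of any of jar_red, jar_green, jar_yellow, dropper, brush from where it was at the start of the episode above 0.03 m).
It fails at once if the blue batten is lifted or moved more than 40 mm (distance of batten from where it was at the start of the episode above 0.04 m).
It also fails if it takes over 72 s, if anything falls off the work surface, if the arm or the gripper's body presses on something with over 40 N, if the wrist force passes 120 N, or if a joint passes its speed limit or range.

## Working session

There is one attempt and no reset: what is moved stays moved. The work goes in short steps, Python scripts to look and compute and a tool call to move; the robot and the scene stay as the last step left them, time stands still between calls to the robot, and variables do not carry over. Pictures are saved under pics/ and viewed, at most 10 in all, crops included, and the job is handed in when it is done.

Besides the shell and the picture viewer there is one more tool, called as name(argument=value, ...) on one line, values as JSON. carry_out: Moves the arm, as the interface text tells. Its arguments: {"type":"object","properties":{"motion":{"type":"array","items":{"type":"number"}}},"required":["motion"]}

```bash
mkdir -p pics; ls
python3 - <<'E'
from rig import bot,cams
import cv2,numpy as np
for n in("scene","top"):
    im=cams.snapshot(n); cv2.imwrite(f"pics/{n}0.png",im[:,:,::-1]); 
    cv2.imwrite(f"pics/{n}0v.png",cv2.resize(im[:,:,::-1],(800,600),interpolation=cv2.INTER_CUBIC))
    m=cams.camera_model(n); R=cv2.Rodrigues(np.array(m["rvec"]))[0]
    print(n,m["mtx"],-R.T@np.array(m["tvec"]).ravel(),R.round(3).tolist())
print(bot.get_state())
E
```

```text
pics
scene [[358.91513235   0.         260.09281991]
 [  0.         358.91513235 191.56734233]
 [  0.           0.           1.        ]] [ 1.50712492 -0.22061647  0.75138233] [[0.212, 0.977, 0.024], [0.548, -0.099, -0.831], [-0.809, 0.189, -0.556]]
top [[493.08801905   0.         258.14632138]
 [  0.         493.08801905 192.73007958]
 [  0.           0.           1.        ]] [ 1.91717978e-01 -9.46863019e-04  1.69878663e+00] [[-0.009, -1.0, 0.006], [-0.982, 0.008, -0.187], [0.187, -0.008, -0.982]]
{'time_s': 0.1, 'joint_pos': array([-1.40962320e+00,  3.00417469e-01,  1.52152560e+00,  1.31251493e-05,
        1.32065715e+00, -6.65821756e-02]), 'qvel': array([ 0.00012068,  0.00015343, -0.00302549, -0.00085329,  0.00029002,
        0.00143639]), 'tau': array([ 2.23309507e-04, -5.44376779e+01, -3.62368977e+01, -1.34014203e-04,
        3.02203822e-03,  1.89130695e-06]), 'eef_pos': array([ 0.12416426, -0.53560628,  0.24177419]), 'tool_rot': array([ 9.93523003e-01,  1.13630048e-01, -1.74672464e-05, -5.03517648e-04]), 'ft_force': array([-0.27134208,  0.0137449 , -1.08366381]), 'torque': array([0.02768393, 0.02090901, 0.02097305]), 'finger_force': 0.0, 'width': 0.08529138834294002}
```

View pics/scene0v.png

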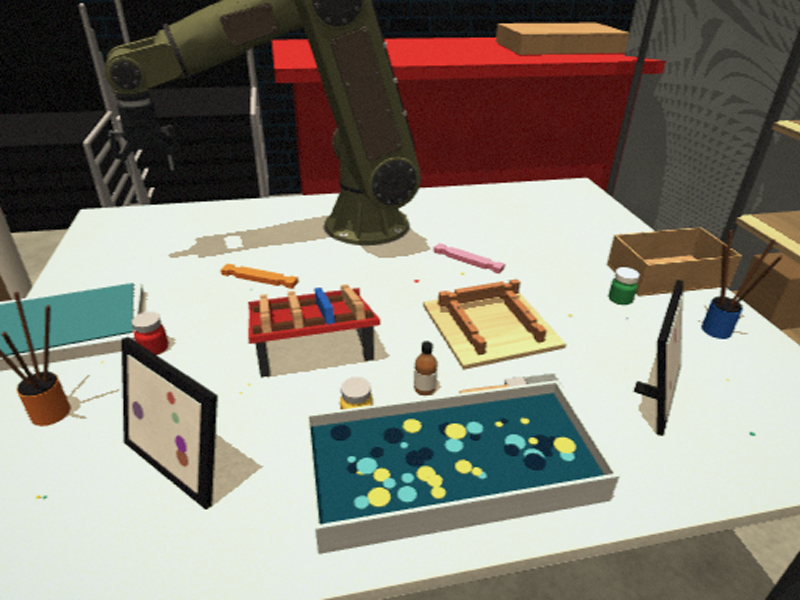

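View pics/top0v.png

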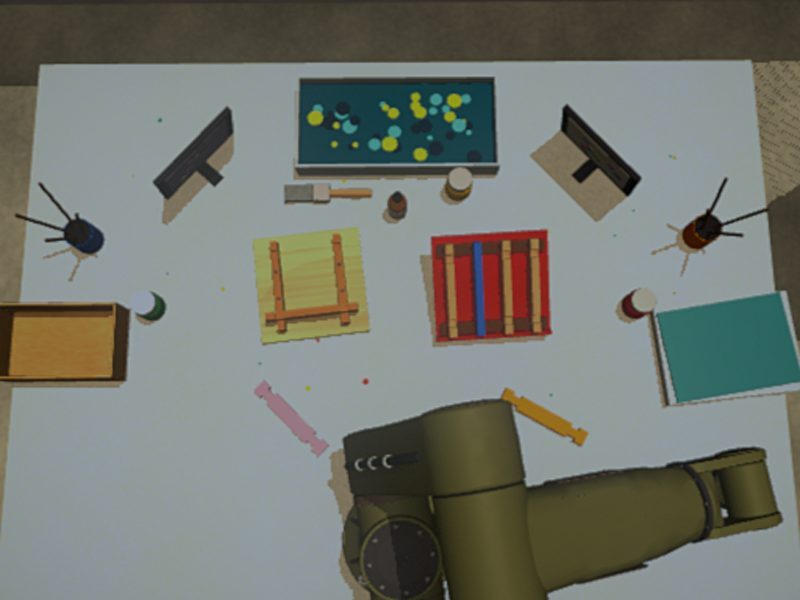

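Scene view: the rack's four pieces are at about (265,310), (295,312), (324,305, blue) and (352,300), and the crib is at (490,325). Top view: pine pieces at (450,290), (507,287) and (535,285), blue batten at x=479, crib at (312,285).

Possible confusions: orange look-alike at top (545,417), pink at (292,418), blue batten at (479,288), and the brown fitted crib parts at (277,285), (340,275) and (312,312). I choose the three pale pine pieces in the rack.

Run:
```python
import cv2,numpy as np
a=cv2.imread("pics/top0.png")[140:225,155:360]; b=cv2.imread("pics/scene0.png")[170:245,150:370]
f=lambda i:cv2.resize(i,(800,300),interpolation=cv2.INTER_CUBIC)
cv2.imwrite("pics/crop0.png",np.vstack([f(a),f(b)]))
```

```text
(no output)
```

View pics/crop0.png

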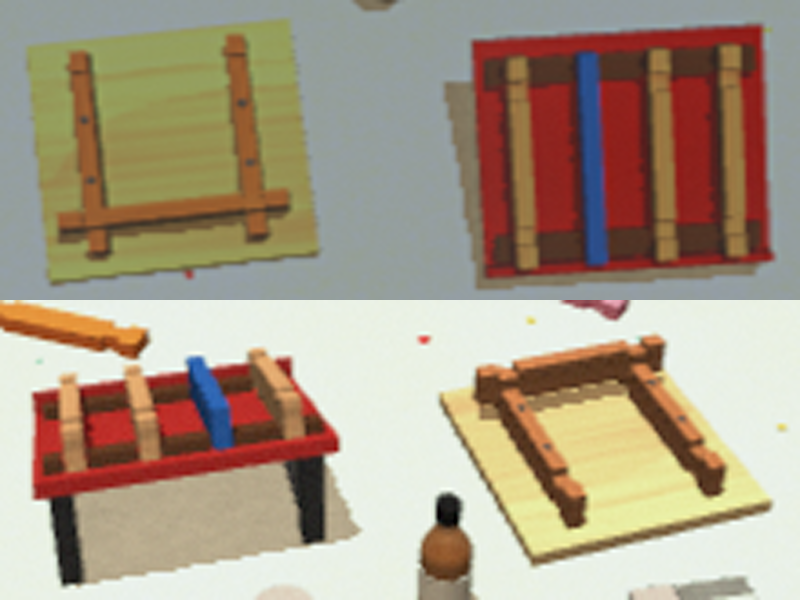

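Top half: crib at left with rails at crop x≈85 and 245 and the cross slat at y≈215. Rack at right, with notched pine slats at x≈522, 660 and 732, and the plain blue batten at 592. The notches are visible on all three chosen slats, and the high end of the rack is away from the robot.

```bash
cat > h.py <<'E'
import cv2,numpy as np
from rig import bot,cams
def cam(n):
    m=cams.camera_model(n); return np.array(m["mtx"]),cv2.Rodrigues(np.array(m["rvec"]))[0],np.array(m["tvec"]).ravel()
C={n:cam(n) for n in("top","scene")}
def rays(n,uv):
    K,R,t=C[n]; uv=np.atleast_2d(uv).astype(float)
    d=np.c_[uv,np.ones(len(uv))]@np.linalg.inv(K).T@R
    return -R.T@t,d/np.linalg.norm(d,axis=1)[:,None]
def plane(n,uv,z):
    c,d=rays(n,uv); return c+d*((z-c[2])/d[:,2])[:,None]
def tri(uvt,uvs):
    A=np.zeros((3,3));b=np.zeros(3);L=[]
    for n,u in(("top",uvt),("scene",uvs)):
        c,d=rays(n,u);P=np.eye(3)-np.outer(d[0],d[0]);A+=P;b+=P@c;L.append((c,P))
    x=np.linalg.solve(A,b); return x,sum(np.linalg.norm(P@(x-c)) for c,P in L)
def proj(n,X):
    K,R,t=C[n]; p=(np.atleast_2d(X)@R.T+t)@K.T; return p[:,:2]/p[:,2:]
def blobs(im,lo,hi,box,amin=15):
    hsv=cv2.cvtColor(im,cv2.COLOR_BGR2HSV); m=cv2.inRange(hsv,np.array(lo),np.array(hi))
    x0,y0,x1,y1=box; k=np.zeros_like(m);k[y0:y1,x0:x1]=m[y0:y1,x0:x1]
    n,l,s,c=cv2.connectedComponentsWithStats(k)
    return [(l==i,s[i],c[i]) for i in range(1,n) if s[i][4]>=amin]
E
python3 - <<'E'
from h import *
t=cv2.imread("pics/top0.png");s=cv2.imread("pics/scene0.png")
ht,hs=[cv2.cvtColor(i,cv2.COLOR_BGR2HSV) for i in(t,s)]
for nm,h,off,k,pts in(("top",ht,(155,140),(205/800,85/300),dict(pine=(522,150),pine2=(660,150),red=(620,150),brown=(85,140),board=(160,120),cross=(170,215),space=(560,70),cloth=(600,20))),
  ("sc",hs,(150,170),(220/800,75/300),dict(pineTop=(70,400-300),pineend=(75,150),pinel=(280,105),pine4=(270,85),red=(100,120),brown=(540,140),browntop=(525,115),board=(600,200),cross=(570,80)))):
    for q,(u,v) in pts.items():
        print(nm,q,h[int(off[1]+v*k[1]),int(off[0]+u*k[0])])
E
```

```text
top pine [ 17 143 153]
top pine2 [ 18 147 154]
top red [  1 208 142]
top brown [ 13 172 147]
top board [ 32 113 153]
top cross [ 13 175 153]
top space [ 10 134  82]
top cloth [ 95  19 160]
sc pineTop [ 15 131 226]
sc pineend [ 15 133 165]
sc pinel [ 14 127 133]
sc pine4 [ 15 133 142]
sc red [  2 203 188]
sc brown [ 12 159 213]
sc browntop [ 12 160 212]
sc board [ 28  89 233]
sc cross [ 12 162  96]
```

Run:
```python
from h import *
t=cv2.imread("pics/top0.png");s=cv2.imread("pics/scene0.png")
def ends(m):
    ys,xs=np.nonzero(m);p=np.c_[xs,ys].astype(float);c=p.mean(0)
    u,sv,vt=np.linalg.svd(p-c,full_matrices=False);d=vt[0]*np.sign(vt[0][1]);q=(p-c)@d
    return c,c+d*(q.min()-.3),c+d*(q.max()+.3)
print("TOP");T=[];S=[]
for lo,hi in(((15,100,112),(25,255,255)),((100,120,60),(130,255,255))):
    for m,st,c in blobs(t,lo,hi,(270,140,360,225)):
        e=ends(m);T.append(e);print(st,*[x.round(1) for x in e])
print("SCENE all/top")
for lo,hi in(((13,80,100),(19,190,255)),((13,80,195),(19,190,255)),((100,120,60),(130,255,255)),((100,120,150),(130,255,255))):
    for m,st,c in blobs(s,lo,hi,(155,175,250,225)):
        e=ends(m);S.append(e);print(lo[2],st,*[x.round(1) for x in e])
# crib board
for n,im,lo,hi,box in(("top",t,(24,60,90),(40,255,255),(155,140,240,225)),("scene",s,(20,50,150),(35,255,255),(265,180,370,245))):
    bl=blobs(im,lo,hi,box,5);m=np.any([b[0] for b in bl],axis=0)
    h=cv2.convexHull(np.argwhere(m)[:,::-1].astype(np.int32))
    w=plane(n,h[:,0,:],.012)[:,:2].astype(np.float32);r=cv2.minAreaRect(w);print(n,"board",np.round(r[0],4),np.round(r[1],4),r[2])
for m,st,c in blobs(t,(8,130,100),(15,255,255),(155,140,240,225)): print("brown",st,c)
red=[b for b in blobs(t,(0,150,80),(6,255,255),(265,140,362,225),3)]
m=np.any([b[0] for b in red],axis=0);h=cv2.convexHull(np.argwhere(m)[:,::-1].astype(np.int32));r=cv2.minAreaRect(plane("top",h[:,0,:],.07)[:,:2].astype(np.float32));print("rack",r)
```

```text
TOP
[340 153   6  59 280] [342.5 182.1] [341.6 152.7] [343.4 211.3]
[321 154   8  60 282] [324.5 183.3] [323.4 153.6] [325.6 213.3]
[285 156   8  60 278] [288.4 186.1] [286.9 155.7] [289.8 215.4]
[303 155   7  60 268] [305.9 184.2] [304.7 154.7] [307.2 214.3]
SCENE all/top
100 [160 175  31   6  82] [176.9 176.8] [159.8 174.3] [190.5 178.8]
100 [219 182  15  23 166] [225.7 193. ] [219.1 181.6] [232.  203.9]
100 [184 186  10  24 129] [188.9 197.9] [185.9 185.7] [191.7 209.6]
100 [166 189   8  24 117] [169.3 200.5] [168.  188.6] [170.7 212.3]
195 [160 175  30   6  79] [176.4 176.7] [159.8 174.4] [189.1 178.5]
195 [219 182  11  10  43] [224. 187.] [219.1 181.5] [228.4 191.9]
195 [184 186   7  11  49] [187.2 191.2] [185.5 185.9] [189.  196.7]
195 [167 189   5  11  41] [168.6 194.3] [168.6 188.7] [168.5 199.3]
60 [202 184  12  23 146] [207.5 195.7] [202.8 184.2] [212.1 206.7]
150 [202 184  10  14  59] [206.5 190.7] [202.7 184.2] [210.1 196.9]
top board [0.5522 0.1944] [0.2416 0.2394] 6.483765602111816
scene board [0.5523 0.1957] [0.2422 0.2459] 6.456490993499756
brown [170 150  59  62 729] [197.38545953 185.62414266]
rack ((0.5360859632492065, -0.20496179163455963), (0.22942034900188446, 0.25545376539230347), 3.1225745677948)
```

Run:
```python
from h import *
P={"s1":((341.6,152.7),(343.4,211.3),(168.5,199.3),(168.6,188.7)),"s2":((323.4,153.6),(325.6,213.3),(189,196.7),(185.5,185.9)),
"bat":((304.7,154.7),(307.2,214.3),(210.1,196.9),(202.7,184.2)),"s4":((286.9,155.7),(289.8,215.4),(228.4,191.9),(219.1,181.5))}
for k,(th,tl,sh,sl) in P.items():
    a,ea=tri(th,sh);b,eb=tri(tl,sl);d=a-b
    print(k,"high",a.round(4),round(ea,4),"low",b.round(4),round(eb,4),"len",np.linalg.norm(d).round(4),"yaw",np.arctan2(d[1],d[0]).round(4),"pitch",np.arctan2(d[2],np.hypot(*d[:2])).round(3))
# rack model: expected top-face ends for rack at (cx,cy), yaw, solve by least squares on top pixels (8 points)
from scipy.optimize import least_squares
def model(p,y,sx):
    cx,cy,yw,z0=p;X=np.array([sx*.1*np.cos(.36)-.032*np.sin(.36),y,z0+sx*.1*np.sin(.36)+.032*np.cos(.36)])
    c,s=np.cos(yw),np.sin(yw);return np.array([cx+c*X[0]-s*X[1],cy+s*X[0]+c*X[1],X[2]])
Y={"s1":-.09,"s2":-.03,"bat":.03,"s4":.09}
def res(p):
    r=[]
    for k,v in P.items():
        r+=list(proj("top",model(p,Y[k],1))[0]-v[0])+list(proj("top",model(p,Y[k],-1))[0]-v[1])
        r+=list(.7*(proj("scene",model(p,Y[k],1))[0]-v[2]))+list(.7*(proj("scene",model(p,Y[k],-1))[0]-v[3]))
    return np.array(r)
o=least_squares(res,[.536,-.205,.05,.07]);print(o.x.round(4));print(o.fun.round(1))
# crib board corners both views -> lines ; yaw
t=cv2.imread("pics/top0.png")
m=blobs(t,(8,130,100),(15,255,255),(155,140,240,225))[0][0]
ys,xs=np.nonzero(m);w=plane("top",np.c_[xs,ys],.044)
c,s=np.cos(.1126),np.sin(.1126);q=(w[:,:2]-[.552,.195])@np.array([[c,-s],[s,c]])
for lab,sel in(("railL",(q[:,1]>.05)&(q[:,1]<.09)&(q[:,0]>-.04)),("railR",(q[:,1]<-.05)&(q[:,1]>-.09)&(q[:,0]>-.04))):
    l=np.polyfit(q[sel,0],q[sel,1],1);print(lab,l,q[sel].min(0),q[sel].max(0))
w=plane("top",np.c_[xs,ys],.062);q=(w[:,:2]-[.552,.195])@np.array([[c,-s],[s,c]])
sel=(abs(q[:,1])<.05)&(q[:,0]<-.04);print("cross",np.polyfit(q[sel,1],q[sel,0],1),q[sel].min(0),q[sel].max(0),q[q[:,0]<-.06].min(0),q[q[:,0]<-.06].max(0))
```

```text
s1 high [ 0.6173 -0.2862  0.1452] 0.0007 low [ 0.4361 -0.2963  0.0661] 0.0051 len 0.198 yaw 0.0555 pitch 0.411
s2 high [ 0.6147 -0.2269  0.1453] 0.0002 low [ 0.4298 -0.2375  0.0667] 0.0026 len 0.2012 yaw 0.057 pitch 0.402
bat high [ 0.6139 -0.1661  0.1366] 0.0016 low [ 0.4271 -0.177   0.0651] 0.0007 len 0.2003 yaw 0.0582 pitch 0.365
s4 high [ 0.6088 -0.1086  0.1443] 0.0012 low [ 0.4235 -0.1185  0.0677] 0.0006 len 0.2007 yaw 0.0537 pitch 0.392
[ 0.5327 -0.2017  0.0552  0.0752]
[-0.1 -0.3 -0.2  0.8 -0.1  1.3 -0.9 -1.  -0.2 -0.1 -0.3 -0.1  0.1  1.2
 -0.3 -0.6  0.2 -0.1  0.2  0.  -0.5 -0.8 -0.3 -0.9 -0.3  0.  -0.3  0.1
  0.5  0.9  0.1 -0.4]
railL [-0.00286768  0.06898031] [-0.03994871  0.06012747] [0.09818422 0.07762265]
railR [-0.00308833 -0.07006577] [-0.0398875  -0.07833206] [ 0.09900697 -0.06211724]
cross [ 0.00014555 -0.06965729] [-0.07683667 -0.04944215] [-0.06240945  0.04948724] [-0.10221308 -0.10002429] [-0.06028901  0.09678775]
```

Measured: crib centre about (0.552, 0.195), yaw 0.11. Rack slats have yaw 0.055 and pitch about 0.37 to 0.4; slat middles are at (0.532,-0.291), (0.529,-0.231) and (0.522,-0.112). Going over the first slat now.

carry_out(motion=[0,0,0,9.9,0,0.0421,-0.0222,0.007,0,0,0.0421,-0.0222,0.007,0,0,0.0421,-0.0222,0.007,0,0,0.0421,-0.0222,0.007,0,0,0.0421,-0.0222,0.007,0,0,0.0421,-0.0222,0.007,0,0,0.0421,-0.0222,0.007,0,0,0.0421,-0.0222,0.007,0,0,0.0421,-0.0222,0.007,0,0,0.0421,-0.0222,0.007,0,0,0,0,0,0,0,0,0,0,0,0])

```text
time_s: 1.72
eef_pos: [0.532, -0.291, 0.172]
tool_rot: [1.0, 0.028, -0.0, -0.0]
ft_force: [-0.8, -0.6, -0.4]
width: 0.0428
finger_force: 0.0
```

carry_out(motion=[0,0,0.02,0,0,0,0,0.02,0,0,0,0,0.02,0,0,0,0,0.012,0,0,0,0,0.01,0,0,0,0,0,0,0,0,0,0,0,-1,0,0,0,0,-1,0,0,0,0,-1,0,0,0,0,-1])

```text
time_s: 2.98
eef_pos: [0.5327, -0.2912, 0.0912]
tool_rot: [1.0, 0.028, 0.001, 0.0]
ft_force: [-0.2, -0.1, 6.0]
width: 0.0149
finger_force: 59.3
```

carry_out(motion=[0,0,-0.02,0,-1,0,0,-0.03,0,-1,0,0,-0.03,0,-1,0,-0.025,-0.01,0,-1,-0.005,-0.044,0,0,-1,-0.006,-0.044,0,0,-1,-0.006,-0.044,0,0,-1,-0.006,-0.044,0,0,-1,-0.006,-0.044,0,0,-1,-0.008,-0.0435,0,0,-1,0,0,0.035,0,-1,0,0,0.035,0,-1,0,0,0.03,0,-1,0,0,0,0,-1])

```text
time_s: 4.72
eef_pos: [0.4779, -0.0041, 0.079]
tool_rot: [1.0, 0.028, -0.002, -0.0]
ft_force: [0.0, 0.1, 0.6]
width: 0.0149
finger_force: 58.6
```

Run:
```python
from h import *
a=cams.snapshot("top")[:,:,::-1];b=cams.snapshot("scene")[:,:,::-1]
f=lambda i:cv2.resize(i,(800,300),interpolation=cv2.INTER_CUBIC)
cv2.imwrite("pics/g1.png",np.vstack([f(a[130:240,155:360]),f(b[130:245,150:370])]));print(bot.get_state()["ft_force"])
```

```text
[ 0.8913247  -0.45547336  0.5714788 ]
```

View pics/g1.png

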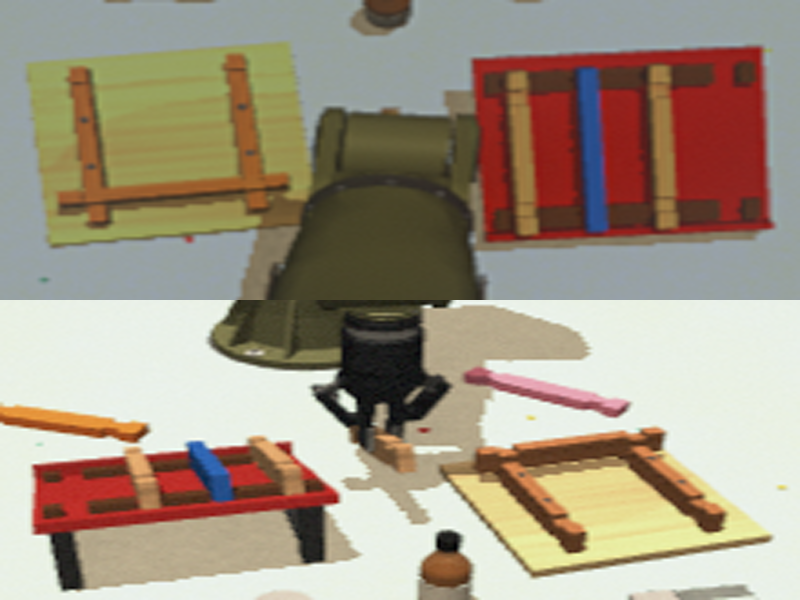

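carry_out(motion=[0,0,0.013,0,-1,0,0,0.012,0,-1,0.0015,0,0.004,0,-1,0.0015,0,0.004,0,-1,0.0015,0,0.004,0,-1,0.0015,0,0.004,0,-1,0.0015,0,0.004,0,-1,0.0015,0,0.004,0,-1,0.0015,0,0.003,0,-1,0,0,0,0,-1])

```text
time_s: 6.08
eef_pos: [0.4905, -0.0045, 0.0284]
tool_rot: [1.0, 0.028, 0.0, 0.0]
ft_force: [0.4, -0.3, 5.0]
width: 0.0147
finger_force: 60.2
```

Rotating with about 5 N, as planned. Continuing down.

carry_out(motion=[0,0,0.003,0,-1,0,0,0.003,0,-1,0,0,0.002,0,-1,0,0,0,0,-1])

```text
time_s: 6.58
eef_pos: [0.4909, -0.0045, 0.0207]
tool_rot: [1.0, 0.027, 0.001, 0.0]
ft_force: [3.1, -0.6, 5.7]
width: 0.0147
finger_force: 60.6
```

carry_out(motion=[0,0,0.0015,0,-1,0,0,0.0015,0,-1,0,0,0,0,-1])

```text
time_s: 6.95
eef_pos: [0.4911, -0.0045, 0.0193]
tool_rot: [1.0, 0.028, 0.001, 0.0]
ft_force: [-7.3, 0.0, 34.0]
width: 0.0152
finger_force: 64.5
```

carry_out(motion=[0,0,-0.0015,0,0.2,0,0,0,0,0.2,0,0,0,0,0.2,-0.004,0,0.002,0,0.2,0,0,0,0,0.2])

```text
time_s: 7.58
eef_pos: [0.4855, -0.0046, 0.0164]
tool_rot: [1.0, 0.027, -0.0, -0.0]
ft_force: [-0.6, -0.2, -0.2]
width: 0.0512
finger_force: 0.0
```

carry_out(motion=[0,0,0,0,-1,0,0,0,0,-1,0,0,0,0,-1,0,0,0,0,-1,0,0,-0.02,0,-1,0,0,-0.04,0,-1,0,0,-0.04,0,-1,0,0,0,0,-1])

```text
time_s: 8.57
eef_pos: [0.4872, -0.0047, 0.1192]
tool_rot: [1.0, 0.028, 0.002, 0.0]
ft_force: [-0.7, -0.0, -1.9]
width: 0.0149
finger_force: 58.9
```

carry_out(motion=[0,-0.02,-0.03,0,-1,0,-0.04,0,0,-1,0,-0.04,0,0,-1,0,0,0,-10.35,-1,0,0,0,-10.35,-1,0,0,0,-10.35,-1,0,0,0,-10.35,-1,0,0,0,-10.35,-1,0,0,0,-10.35,-1,0,0,0,-10.35,-1,0,0,0,-10.35,-1,0,0,0,-10.35,-1,0,0,0,0,-1,0,0,0,0,-1])

```text
time_s: 10.32
eef_pos: [0.4803, 0.0952, 0.1462]
tool_rot: [0.669, 0.744, -0.0, -0.0]
ft_force: [-0.1, 0.4, 0.1]
width: 0.0151
finger_force: 58.8
```

Run:
```python
from rig import bot
s=bot.get_state();q=s["tool_rot"];import numpy as np
psi=2*np.arctan2(q[1],q[0]);d=np.array([.6219,.2022])-s["eef_pos"][:2];c,n=np.cos(psi),np.sin(psi)
print(s["eef_pos"],psi,s["joint_pos"],"tx,ty",d@[c,n],d@[n,-c])
```

```text
[0.4803358  0.09524384 0.14620194] 1.67662520715718 [1.20917538e-01 2.74126681e-01 1.79432181e+00 4.28730520e-05
 1.07405560e+00 1.50682086e-02] tx,ty 0.09140414789958683 0.1520701339720193
```

carry_out(motion=[0.018,0.0304,0,0,-1,0.018,0.0304,0,0,-1,0.018,0.0304,0,0,-1,0.018,0.0304,0,0,-1,0.0194,0.0304,0,0,-1,0,0,0.03,0,-1,0,0,0.03,0,-1,0,0,0.006,0,-1,0,0,0,0,-1,0,0,0,0,-1])

```text
time_s: 11.58
eef_pos: [0.6222, 0.2029, 0.0823]
tool_rot: [0.667, 0.745, 0.001, 0.001]
ft_force: [0.1, 0.8, -1.2]
width: 0.0155
finger_force: 58.9
```

Run:
```python
from h import *
a=cams.snapshot("top")[:,:,::-1];b=cams.snapshot("scene")[:,:,::-1]
cv2.imwrite("pics/t2.png",a);cv2.imwrite("pics/s2.png",b)
f=lambda i:cv2.resize(i,(800,300),interpolation=cv2.INTER_CUBIC)
cv2.imwrite("pics/g2.png",np.vstack([f(a[130:220,140:260]),f(b[150:250,250:380])]));print(bot.get_state()["eef_pos"],bot.get_state()["tool_rot"])
```

```text
[0.62201402 0.20288828 0.08200135] [6.67308151e-01 7.44781229e-01 7.25443781e-04 4.76330027e-04]
```

View pics/g2.png

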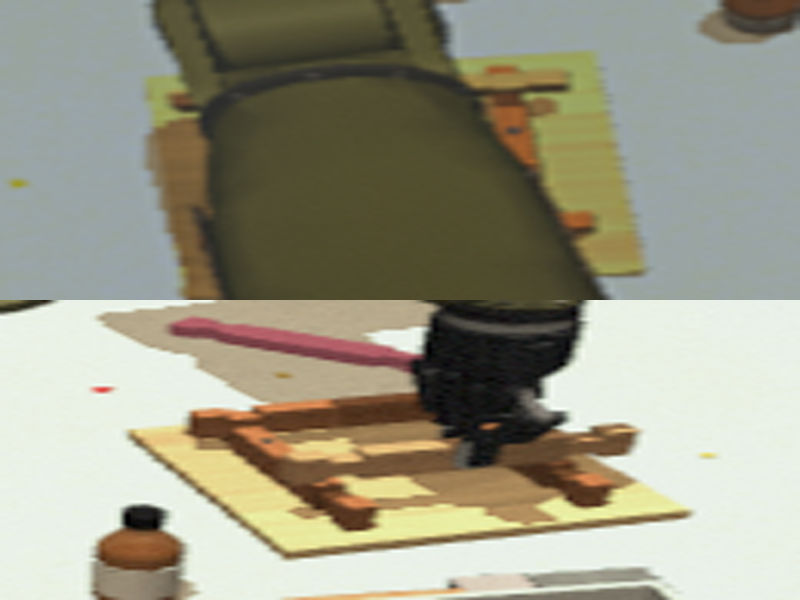

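Run:
```python
from h import *
t=cv2.imread("pics/t2.png");s=cv2.imread("pics/s2.png")
st=bot.get_state();q=st["tool_rot"];p=2*np.arctan2(q[1],q[0]);c,n=np.cos(p),np.sin(p)
print("yaw",p)
def body(w): return np.c_[(w[:,:2]-st["eef_pos"][:2])@[c,n],(w[:,:2]-st["eef_pos"][:2])@[n,-c]].round(4)
for m,a,cc in blobs(t,(15,90,100),(24,255,255),(205,145,240,165),8):
    ys,xs=np.nonzero(m);w=body(plane("top",np.c_[xs,ys],.0988));print("top",a,w.min(0),w.max(0))
for m,a,cc in blobs(s,(11,70,80),(19,200,255),(285,185,360,215),8):
    ys,xs=np.nonzero(m);i=xs.argmin();j=xs.argmax();
    print("sc",a,[(xs[k],ys[k],body(plane("scene",[[xs[k],ys[k]]],.083))) for k in(i,j)])
# predicted pixel of ends
for sx in(-.1,.1):
    for z in(.0668,.0988):
        X=np.r_[st["eef_pos"][:2]+sx*np.array([c,n]),z];print(sx,z,proj("scene",X),proj("top",X))
```

```text
yaw 1.6804147211175136
top [209 149  16   8  75] [-0.1041 -0.009 ] [-0.0538  0.0164]
top [218 159   6   6  23] [-0.0971 -0.0379] [-0.0812 -0.0204]
sc [ 285  185   69   30 1272] [(np.int64(285), np.int64(186), array([[-0.0925, -0.1167]])), (np.int64(353), np.int64(193), array([[ 0.1117, -0.0114]]))]
-0.1 0.0668 [[296.056864   209.61020953]] [[223.462823   155.22521428]]
-0.1 0.0988 [[296.86384997 201.46303862]] [[222.86189988 152.7314194 ]]
0.1 0.0668 [[350.88998931 199.37216903]] [[165.03188794 161.87300401]]
0.1 0.0988 [[352.48160008 191.4509457 ]] [[163.31409644 159.49753654]]
```

carry_out(motion=[0.0015,0,0.01,0,-1,0,0,0.009,0,-1,0,0,0.002,0,-1,0,0,0.002,0,-1,0,0,0.002,0,-1,0,0,0,0,-1])

```text
time_s: 12.42
eef_pos: [0.6214, 0.2043, 0.0557]
tool_rot: [0.667, 0.745, -0.0, -0.0]
ft_force: [0.3, -0.9, 0.1]
width: 0.0149
finger_force: 58.9
```

carry_out(motion=[0,0,0.003,0,-1,0,0,0.002,0,-1,0,0,0.002,0,-1,0,0,0,0,-1])

```text
time_s: 12.92
eef_pos: [0.6222, 0.2045, 0.0532]
tool_rot: [0.667, 0.745, 0.001, 0.001]
ft_force: [-18.6, -6.2, 39.6]
width: 0.0151
finger_force: 64.5
```

carry_out(motion=[0,-0.0008,-0.002,0,-1,0.001,0,0,0,-1,0.001,0,0,0,-1,0.001,0,0,0,-1,0,0,0,0,-1])

```text
time_s: 13.55
eef_pos: [0.6201, 0.2073, 0.0505]
tool_rot: [0.667, 0.745, -0.0, -0.0]
ft_force: [0.0, 0.1, -1.0]
width: 0.0149
finger_force: 58.9
```

carry_out(motion=[0,0,0.002,0,-1,0,0,0.002,0,-1,0,0,0,0,-1])

```text
time_s: 13.92
eef_pos: [0.6202, 0.2073, 0.047]
tool_rot: [0.667, 0.745, -0.0, -0.0]
ft_force: [-2.4, -1.5, 4.8]
width: 0.015
finger_force: 59.5
```

carry_out(motion=[0,0,0.001,0,-1,0,0,0,0,-1,0,0,-0.0005,0,0.2,0,0,0,0,0.2,0,0,0,0,0.2,0,0,-0.03,0,0.2,0,0,-0.05,0,0.2,0,0,-0.05,0,0.2,-0.04,-0.02,0,10.34,0.2,-0.04,-0.02,0,10.34,0.0,-0.04,-0.02,0,10.34,0.0,-0.04,0,0,10.34,0.0,0,0,0,10.34,0.0,0,0.0,0,10.34,0,0,0.0,0,10.34,0,0,0.0,0,10.34,0,0,0,0,10.34,0,0,0,0,0,0])

```text
time_s: 16.18
eef_pos: [0.536, 0.0566, 0.1762]
tool_rot: [1.0, 0.029, -0.0, 0.0]
ft_force: [0.4, 0.6, 0.3]
width: 0.0425
finger_force: 0.0
```

```bash
cat >> h.py <<'E'
def go(x,y):
    s=bot.get_state();q=s["tool_rot"];p=2*np.arctan2(q[1],q[0]);d=np.array([x,y])-s["eef_pos"][:2];c,n=np.cos(p),np.sin(p)
    print("eef",s["eef_pos"].round(4),"psi",round(p,4),"tx,ty",(d@[c,n]).round(4),(d@[n,-c]).round(4),"t",s["time_s"])
E
python3 - <<'E'
from h import *
go(.529,-.231)
b=cams.snapshot("scene")[:,:,::-1];a=cams.snapshot("top")[:,:,::-1];cv2.imwrite("pics/s3.png",b);cv2.imwrite("pics/t3.png",a)
cv2.imwrite("pics/g3.png",np.vstack([cv2.resize(b[165:255,250:380],(700,400),interpolation=cv2.INTER_CUBIC)]))
E
```

```text
eef [0.536  0.0566 0.1762] psi 0.0577 tx,ty -0.0236 0.2867 t 16.175
```

View pics/g3.png

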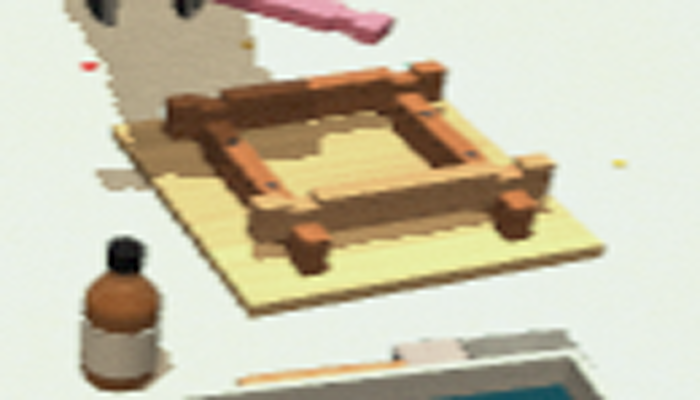

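Lower slat is fully home over both rails, with its notches closed on them (crop (290,205) and (515,180)). Now the second slat.

carry_out(motion=[-0.0036,0.041,0,0,0,-0.0034,0.041,0,0,0,-0.0034,0.041,0,0,0,-0.0034,0.041,0,0,0,-0.0034,0.041,0,0,0,-0.0034,0.041,0,0,0,-0.003,0.0407,0,0,0,0,0,0.0,0,0,0,0,0.02,0,0,0,0,0.025,0,0,0,0,0.025,0,0,0,0,0.016,0,0,0,0,0.001,0,0,0,0,0,0,0])

```text
time_s: 18.02
eef_pos: [0.5291, -0.231, 0.0901]
tool_rot: [1.0, 0.029, 0.001, 0.0]
ft_force: [-0.8, 0.4, 0.6]
width: 0.0425
finger_force: 0.0
```

carry_out(motion=[0,0,0.001,0,-1,0,0,0,0,-1,0,0,0,0,-1,0,0,0,0,-1,0,0,-0.02,0,-1,0,0,-0.03,0,-1,0,0,-0.03,0,-1,0,-0.02,-0.01,0,-1,-0.007,-0.042,0,0,-1,-0.007,-0.042,0,0,-1,-0.007,-0.042,0,0,-1,-0.008,-0.042,0,0,-1,-0.009,-0.0416,0,0,-1,0,0,0.035,0,-1,0,0,0.035,0,-1,0,0,0.03,0,-1,0,0,0,0,-1])

```text
time_s: 20.15
eef_pos: [0.476, -0.0031, 0.0763]
tool_rot: [1.0, 0.029, -0.002, -0.0]
ft_force: [-0.1, -0.4, 0.4]
width: 0.0151
finger_force: 58.5
```

carry_out(motion=[0,0,0.012,0,-1,0,0,0.012,0,-1,0.0015,0,0.004,0,-1,0.0015,0,0.004,0,-1,0.0015,0,0.004,0,-1,0.0015,0,0.004,0,-1,0.0015,0,0.004,0,-1,0.0015,0,0.004,0,-1,0.0015,0,0.004,0,-1,0,0,0.003,0,-1,0,0,0.001,0,-1,0,0,0,0,-1])

```text
time_s: 21.65
eef_pos: [0.4894, -0.0034, 0.023]
tool_rot: [1.0, 0.028, 0.001, 0.0]
ft_force: [3.8, 0.3, 5.5]
width: 0.0147
finger_force: 60.0
```

carry_out(motion=[0,0,0.003,0,-1,0,0,0.0015,0,-1,0,0,0.0015,0,-1,0,0,0,0,-1])

```text
time_s: 22.15
eef_pos: [0.4895, -0.0034, 0.0175]
tool_rot: [1.0, 0.028, 0.002, 0.0]
ft_force: [1.7, 0.3, 11.4]
width: 0.0153
finger_force: 61.1
```

carry_out(motion=[0,0,0.0015,0,-1,0,0,0,0,-1])

```text
time_s: 22.4
eef_pos: [0.4897, -0.0034, 0.0173]
tool_rot: [1.0, 0.028, 0.002, 0.0]
ft_force: [-9.0, 1.0, 35.1]
width: 0.0149
finger_force: 64.8
```

carry_out(motion=[0,0,-0.002,0,0.2,0,0,0,0,0.2,0,0,0,0,0.2,-0.008,0,0,0,0.2,0,0,0,0,0.2,0,0,0,0,-1,0,0,0,0,-1,0,0,0,0,-1,0,0,0,0,-1])

```text
time_s: 23.52
eef_pos: [0.4805, -0.0038, 0.017]
tool_rot: [1.0, 0.028, 0.0, 0.0]
ft_force: [0.4, -0.4, 4.8]
width: 0.015
finger_force: 59.2
```

carry_out(motion=[0,0,-0.03,0,-1,0,0,-0.05,0,-1,0,0,-0.05,-3.1,-1,0.0233,-0.0298,0,0,-1,0.0233,-0.0298,0,0,-1,0.0233,-0.0298,0,0,-1,0.0233,-0.0298,0,0,-1,0,0,0.025,0,-1,0,0,0.03,0,-1,0,0,0,0,-1,0,0,0,0,-1])

```text
time_s: 24.9
eef_pos: [0.5601, 0.1251, 0.0928]
tool_rot: [0.998, 0.055, 0.001, -0.0]
ft_force: [-0.1, -0.2, -0.6]
width: 0.0152
finger_force: 58.7
```

Run:
```python
from h import *
go(.5600,.1249)
b=cams.snapshot("scene")[:,:,::-1];a=cams.snapshot("top")[:,:,::-1];cv2.imwrite("pics/s4.png",b);cv2.imwrite("pics/t4.png",a)
f=lambda i:cv2.resize(i,(800,300),interpolation=cv2.INTER_CUBIC)
cv2.imwrite("pics/g4.png",np.vstack([f(a[130:220,140:260]),f(b[150:250,250:380])]))
```

```text
eef [0.5601 0.1251 0.0928] psi 0.1106 tx,ty -0.0001 0.0001 t 24.9
```

View pics/g4.png

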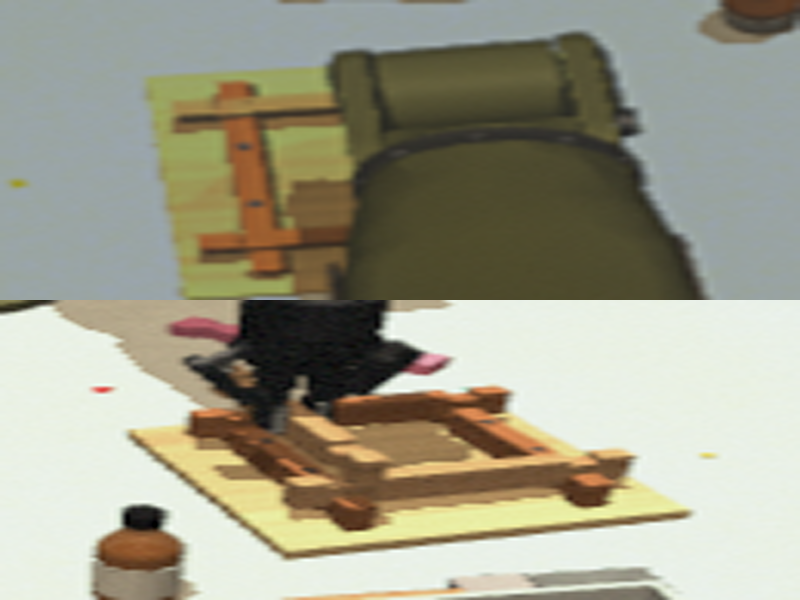

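The slat is above the right rail, with its near end at crop (365,460). Descending by feel.

carry_out(motion=[0,0,0.008,0,-1,0,0,0.004,0,-1,0,0,0.002,0,-1,0,0,0.002,0,-1,0,0,0.001,0,-1,0,0,0,0,-1])

```text
time_s: 25.75
eef_pos: [0.5597, 0.1252, 0.0746]
tool_rot: [0.998, 0.055, -0.0, -0.0]
ft_force: [-1.0, 2.3, -0.1]
width: 0.0151
finger_force: 58.8
```

Already below the unengaged height. Continuing.

carry_out(motion=[0,0,0.002,0,-1,0,0,0.002,0,-1,0,0,0,0,-1])

```text
time_s: 26.12
eef_pos: [0.5598, 0.1252, 0.0718]
tool_rot: [0.998, 0.055, 0.0, -0.0]
ft_force: [-6.5, 1.8, 14.4]
width: 0.0146
finger_force: 61.0
```

carry_out(motion=[0.001,0,0,0,-1,0.001,0,0,0,-1,0.001,0,0,0,-1,0,0,0,0,-1])

```text
time_s: 26.62
eef_pos: [0.5623, 0.1255, 0.0724]
tool_rot: [0.998, 0.055, -0.0, -0.0]
ft_force: [-17.3, 0.5, 25.6]
width: 0.0154
finger_force: 62.4
```

carry_out(motion=[-0.003,0,-0.001,0,-1,-0.001,0,0,0,-1,-0.001,0,0,0,-1,-0.001,0,0.0005,0,-1,0,0,0,0,-1])

```text
time_s: 27.25
eef_pos: [0.5573, 0.1246, 0.0718]
tool_rot: [0.998, 0.055, 0.001, 0.0]
ft_force: [3.1, 1.6, 5.9]
width: 0.015
finger_force: 59.8
```

carry_out(motion=[-0.001,0,0.0005,0,-1,-0.001,0,0,0,-1,-0.001,0,0,0,-1,0,0,0,0,-1])

```text
time_s: 27.75
eef_pos: [0.5549, 0.1242, 0.0716]
tool_rot: [0.998, 0.055, 0.002, 0.0]
ft_force: [7.6, 1.4, 5.5]
width: 0.015
finger_force: 59.7
```

Run:
```python
from h import *
go(.5600,.1249)
b=cams.snapshot("scene")[:,:,::-1];cv2.imwrite("pics/s5.png",b)
cv2.imwrite("pics/g5.png",cv2.resize(b[178:226,285:349],(800,600),interpolation=cv2.INTER_CUBIC))
c,s=np.cos(.11),np.sin(.11)
def crib(x,y,z): return np.array([.5523+c*x-s*y,.1945+s*x+c*y,z])
e=bot.get_state()["eef_pos"]
for zz in(e[2]-.0010+.016,):
  for dy in(-.008,.008): print("pred near end top",((proj("scene",[e[0]+.1*c-s*dy,e[1]+.1*s+c*dy,zz])[0]-[285,178])*12.5).round(1))
print("low slat right end top corners",[((proj("scene",crib(.07+d,-.1,.062))[0]-[285,178])*12.5).round(1) for d in(-.008,.008)])
print("rail end top corners",[((proj("scene",crib(.1,-.07+d,.044))[0]-[285,178])*12.5).round(1) for d in(-.008,.008)])
```

```text
eef [0.5549 0.1242 0.0716] psi 0.1108 tx,ty 0.0051 -0.0001 t 27.75
pred near end top [261.4 373.7]
pred near end top [319.4 362.9]
low slat right end top corners [array([121.7, 392.4]), array([146.4, 428.2])]
rail end top corners [array([254.3, 519.5]), array([311.3, 508.3])]
```

View pics/g5.png

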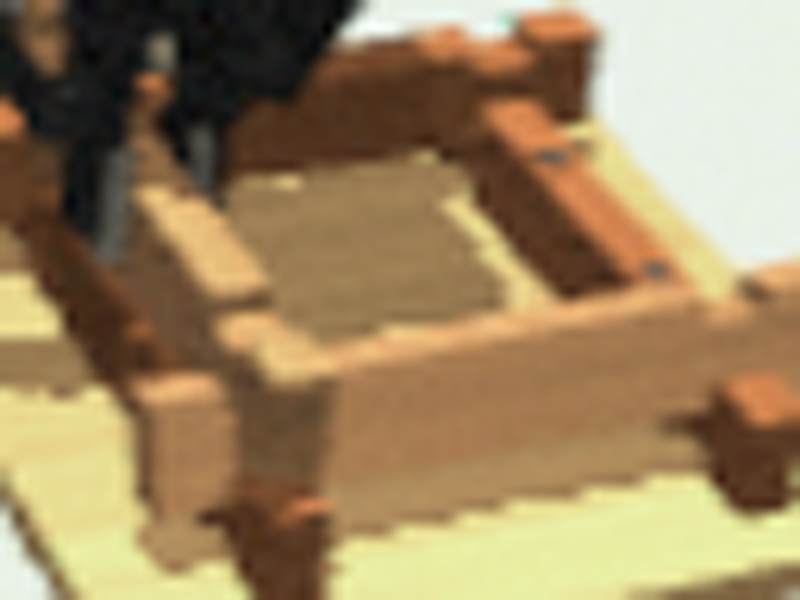

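Run:
```python
from h import *
c,s=np.cos(.11),np.sin(.11)
crib=lambda x,y,z:[.5523+c*x-s*y,.1945+s*x+c*y,z]
Z=lambda *a:((proj("scene",crib(*a))[0]-[285,178])*12.5+6).round(0)
for y in(-.1,-.0795,-.0605,0,.0605,.0795,.1): print(y,"top",Z(.078,y,.062),"bot",Z(.078,y,.030))
print("rail ends L/R top",Z(.1,.062,.044),Z(.1,.078,.044),Z(.1,-.062,.044),Z(.1,-.078,.044),"bot",Z(.1,-.07,.012))
print("board corner",Z(.12,-.12,.012),"far brown cross left end top",Z(-.062,.1,.062),Z(-.078,.1,.062))
e=bot.get_state()["eef_pos"]
for x in(.0605,.0795,.1):
  for dy in(-.008,.008): print("up",x,dy,((proj("scene",[e[0]+x*c-s*dy,e[1]+x*s+c*dy,e[2]+.015])[0]-[285,178])*12.5+6).round())
```

```text
-0.1 top [152. 434.] bot [142. 533.]
-0.0795 top [226. 420.] bot [215. 519.]
-0.0605 top [293. 408.] bot [281. 506.]
0 top [504. 368.] bot [489. 465.]
0.0605 top [709. 329.] bot [691. 425.]
0.0795 top [772. 317.] bot [753. 413.]
0.1 top [839. 304.] bot [820. 400.]
rail ends L/R top [745. 430.] [798. 420.] [317. 514.] [260. 525.] bot [277. 617.]
board corner [130. 702.] far brown cross left end top [591.  38.] [566.  10.]
up 0.0605 -0.008 [203. 292.]
up 0.0605 0.008 [260. 282.]
up 0.0795 -0.008 [234. 334.]
up 0.0795 0.008 [291. 323.]
up 0.1 -0.008 [267. 380.]
up 0.1 0.008 [325. 369.]
```

carry_out(motion=[-0.001,0,0,0,-1,-0.001,0,0,0,-1,-0.001,0,0,0,-1,-0.001,0,0,0,-1,0,0,0,0,-1])

```text
time_s: 28.42
eef_pos: [0.5511, 0.1243, 0.0719]
tool_rot: [0.998, 0.055, 0.002, -0.0]
ft_force: [6.1, 6.2, 9.0]
width: 0.0152
finger_force: 60.0
```

Run:
```python
from h import *
print(bot.get_state()["eef_pos"])
b=cams.snapshot("scene")[:,:,::-1];cv2.imwrite("pics/s6.png",b)
for u in(297,301,330,336,345,350):
    print("u",u)
    for n in("s3","s4","s5","s6"):
        g=cv2.imread(f"pics/{n}.png")[:,:,1].astype(int);print(" ",n,g[196:222,u])
I=[cv2.imread(f"pics/{n}.png")[170:230,285:365] for n in("s3","s4","s6")]
f=lambda i:cv2.resize(i,(400,300),interpolation=cv2.INTER_CUBIC)
cv2.imwrite("pics/g6.png",np.vstack([np.hstack([f(I[0]),f(I[1])]),np.hstack([f(I[2]),f(I[2])*0])]))
```

```text
[0.55111901 0.12431997 0.07194344]
u 297
  s3 [128 125 122 128 131 129 131 134 134 115  99  68  56 167 160 110  78  78
  77  82  78  84  79 128 142 143]
  s4 [ 79  89  90  89  87  76  75  77 113 115  90  63  54 166 159 113  76  77
  78  79  83  82  79 127 142 145]
  s5 [110  81  70  79  78  79  77  77  80  69  61  64 124 179 130 108 105 106
 103 104 111 103 100 118 141 145]
  s6 [ 93  80  71  78  79  79  76  89  82  71  62  64  54 168 187 162  99  82
  80  82  82  86  77  82 131 145]
u 301
  s3 [128 124 122 123 126 211 223 219 191 155 119 118 161 185 197 161  92  78
  83  83  84  84  82  66 125 140]
  s4 [ 86  78  76  76  80  79  78  87  99  86  68  64 128 184 195 160  94  84
  82  83  88  83  77  61 125 144]
  s5 [189 188 192 192 162 110  83  80  76  78  77  81 156 154 127 122 126 121
 122 126 132 124 108  51 126 139]
  s6 [187 185 191 192 160  91 101 104  76  80  78  78 122 182 194 161  91  83
  84  83  84  88  83  62 124 140]
u 330
  s3 [ 58  48  56  56  57  49  63 182 190 195 108  83  85  82  86  86  83  98
 138 143 137 178 214 236 238 236]
  s4 [ 55  52  50  52  53  51  64 183 1
[... 958 characters left out ...]
5  58  59 170 233 240]
  s5 [240 241 240 212 136  82 120 121 114 118 121 119 130 135 133 118  64  58
  49  53  60  57  57 169 233 239]
  s6 [240 240 240 241 224 132 108 152 175 100  78  88 130 133 134 116  64  55
  53  54  58  57  56 169 233 240]
u 350
  s3 [240 241 241 222 191 196 133  88  75  72  83  80  84 119 130 123 122 224
 225 237 234 235 236 235 240 233]
  s4 [241 241 240 224 193 195 135  87  74  73  83  83  85 118 131 124 122 223
 227 236 235 233 235 235 240 233]
  s5 [240 240 234 198 143 127 113 107 115 119 117 121 124 209 186 128 124 174
 225 236 235 233 235 233 239 234]
  s6 [242 240 241 232 202 195 157  90  79  69  76  77  77  79 179 128 123 179
 224 236 234 233 236 236 240 233]
```

View pics/g6.png

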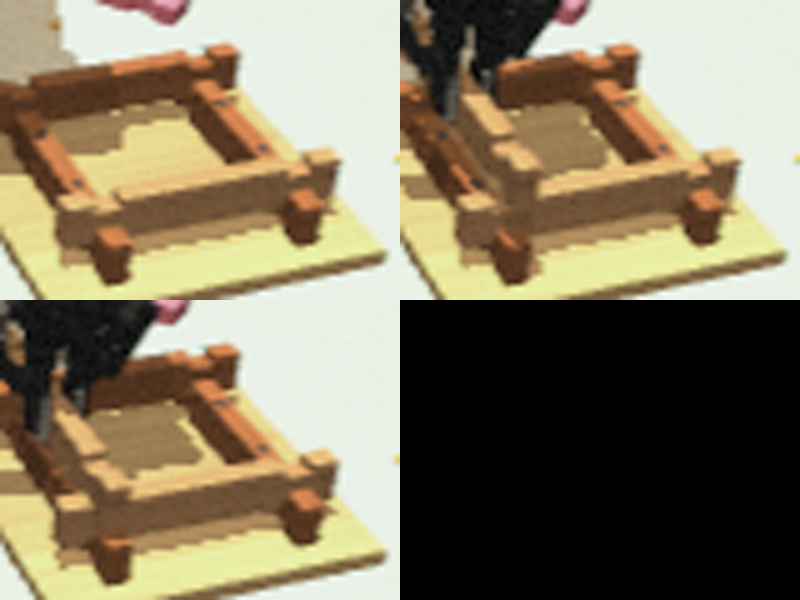

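The pictures show that the upper slat's notch had engaged the lower slat, which was tilted for a moment in s5 and is back in place in s6. So the sideways (y) alignment is off, not x. I'll lift and retry with y +2.5 mm.

carry_out(motion=[0,0,-0.014,0,-1,0.0042,-0.0012,0,0,-1,0.0042,-0.0012,0,0,-1,0,0,0.004,0,-1,0,0,0.004,0,-1,0,0,0.002,0,-1,0,0,0.002,0,-1,0,0,0.001,0,-1,0,0,0,0,-1])

```text
time_s: 29.6
eef_pos: [0.5579, 0.1272, 0.0719]
tool_rot: [0.998, 0.055, 0.0, 0.0]
ft_force: [-1.1, -0.6, -0.1]
width: 0.015
finger_force: 59.2
```

carry_out(motion=[0,0,0.0015,0,-1,0,0,0.0015,0,-1,0,0,0,0,-1])

```text
time_s: 29.98
eef_pos: [0.5578, 0.1272, 0.0687]
tool_rot: [0.998, 0.055, 0.0, -0.0]
ft_force: [-0.5, -0.7, -0.2]
width: 0.015
finger_force: 59.3
```

Going in. Pressing home to about 0.065.

carry_out(motion=[0,0,0.002,0,-1,0,0,0.0015,0,-1,0,0,0,0,-1])

```text
time_s: 30.35
eef_pos: [0.5578, 0.1272, 0.0651]
tool_rot: [0.998, 0.055, -0.0, 0.0]
ft_force: [0.3, -0.3, -0.6]
width: 0.015
finger_force: 59.4
```

carry_out(motion=[0,0,0.001,0,-1,0,0,0.0005,0,-1,0,0,0,0,-1])

```text
time_s: 30.72
eef_pos: [0.5579, 0.1273, 0.065]
tool_rot: [0.998, 0.055, 0.0, -0.0]
ft_force: [-7.7, -1.6, 15.3]
width: 0.0146
finger_force: 61.5
```

carry_out(motion=[0,0,-0.001,0,0.2,0,0,0,0,0.2,0,0,0,0,0.2,0,0,-0.03,0,0.2,0,0,-0.04,0,0.2,0,0,-0.04,3.1,0,-0.008,0.0396,0,0,0,-0.008,0.0396,0,0,0,-0.008,0.0396,0,0,0,-0.008,0.0396,0,0,0,-0.008,0.0396,0,0,0,-0.008,0.0396,0,0,0,0,0,0,0,0,0,0,0,0,0])

```text
time_s: 32.48
eef_pos: [0.5234, -0.1124, 0.1747]
tool_rot: [1.0, 0.028, -0.0, -0.0]
ft_force: [-0.2, -0.1, 0.0]
width: 0.0426
finger_force: 0.0
```

Run:
```python
from h import *
go(.523,-.1125)
b=cams.snapshot("scene")[:,:,::-1];cv2.imwrite("pics/s7.png",b);cv2.imwrite("pics/t7.png",cams.snapshot("top")[:,:,::-1])
cv2.imwrite("pics/g7.png",cv2.resize(b[165:240,265:365],(800,600),interpolation=cv2.INTER_CUBIC))
```

```text
eef [ 0.5234 -0.1124  0.1747] psi 0.0564 tx,ty -0.0004 0.0001 t 32.475
```

View pics/g7.png

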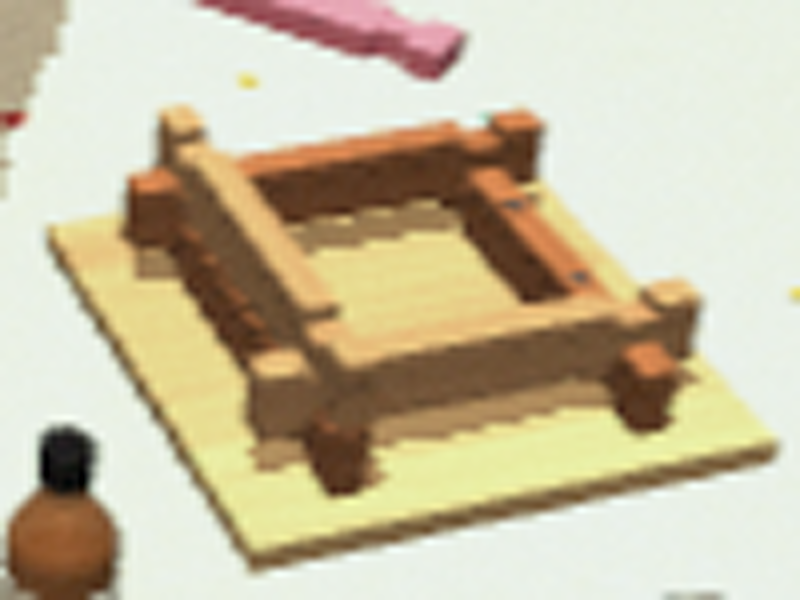

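The right upper slat and the lower slat are both home. Now the third slat.

carry_out(motion=[0,0,0.02,0,0,0,0,0.025,0,0,0,0,0.025,0,0,0,0,0.014,0,0,0,0,0.002,0,0,0,0,0,0,-1,0,0,0,0,-1,0,0,0,0,-1,0,0,0,0,-1,0,0,-0.02,0,-1,0,0,-0.03,0,-1,0,0,-0.03,0,-1,0,0,0,0,-1])

```text
time_s: 34.2
eef_pos: [0.5242, -0.1129, 0.1711]
tool_rot: [1.0, 0.028, 0.002, 0.001]
ft_force: [0.5, 0.2, -0.9]
width: 0.0146
finger_force: 58.5
```

carry_out(motion=[-0.014,-0.0375,0,0,-1,-0.014,-0.0375,0,0,-1,-0.014,-0.0375,0,0,-1,0,0,0.035,0,-1,0,0,0.035,0,-1,0,0,0.025,0,-1,0,0,0.012,0,-1,0,0,0.012,0,-1,0.0015,0,0.004,0,-1,0.0015,0,0.004,0,-1,0.0015,0,0.004,0,-1,0.0015,0,0.004,0,-1,0.0015,0,0.004,0,-1,0.0015,0,0.004,0,-1,0.0015,0,0.004,0,-1,0,0,0.002,0,-1,0,0,0,0,-1])

```text
time_s: 36.33
eef_pos: [0.4867, -0.0023, 0.0206]
tool_rot: [1.0, 0.028, 0.001, 0.0]
ft_force: [2.7, -0.2, 4.1]
width: 0.0149
finger_force: 59.9
```

carry_out(motion=[0,0,0.002,0,-1,0,0,0.0015,0,-1,0,0,0.001,0,-1,0,0,0,0,-1])

```text
time_s: 36.83
eef_pos: [0.4867, -0.0023, 0.0177]
tool_rot: [1.0, 0.028, 0.001, 0.0]
ft_force: [-9.0, 0.9, 35.1]
width: 0.0149
finger_force: 64.5
```

carry_out(motion=[0,0,-0.0015,0,0.2,0,0,0,0,0.2,0,0,0,0,0.2,-0.008,0,0,0,0.2,0,0,0,0,0.2,0,0,0,0,-1,0,0,0,0,-1,0,0,0,0,-1,0,0,0,0,-1])

```text
time_s: 37.95
eef_pos: [0.4778, -0.0026, 0.017]
tool_rot: [1.0, 0.028, 0.0, 0.0]
ft_force: [0.7, -0.5, 3.2]
width: 0.0148
finger_force: 59.2
```

carry_out(motion=[0,0,-0.03,0,-1,0,0,-0.05,0,-1,0,0,-0.05,-3.1,-1,0.0134,-0.0372,0,0,-1,0.0134,-0.0372,0,0,-1,0.0134,-0.0372,0,0,-1,0.0134,-0.0372,0,0,-1,0.0134,-0.0372,0,0,-1,0.0134,-0.0372,0,0,-1,0.0134,-0.0372,0,0,-1,0,0,0,0,-1,0,0,0.025,0,-1,0,0,0.03,0,-1,0,0,0,0,-1,0,0,0,0,-1])

```text
time_s: 39.83
eef_pos: [0.5425, 0.2663, 0.0929]
tool_rot: [0.998, 0.055, 0.001, -0.0]
ft_force: [-0.8, 0.3, -0.1]
width: 0.0148
finger_force: 58.7
```

Run:
```python
from h import *
go(.5424,.2664)
```

```text
eef [0.5425 0.2663 0.0929] psi 0.1102 tx,ty -0.0001 -0.0001 t 39.825
```

carry_out(motion=[0,0,0.008,0,-1,0,0,0.004,0,-1,0,0,0.002,0,-1,0,0,0.002,0,-1,0,0,0.002,0,-1,0,0,0.002,0,-1,0,0,0,0,-1])

```text
time_s: 40.7
eef_pos: [0.542, 0.2666, 0.0716]
tool_rot: [0.998, 0.055, -0.0, 0.0]
ft_force: [-0.1, 0.2, -1.0]
width: 0.015
finger_force: 58.7
```

carry_out(motion=[0,0,0.002,0,-1,0,0,0.0015,0,-1,0,0,0.0015,0,-1,0,0,0,0,-1])

```text
time_s: 41.2
eef_pos: [0.542, 0.2665, 0.0667]
tool_rot: [0.998, 0.055, -0.0, 0.0]
ft_force: [0.1, 0.4, -1.5]
width: 0.0153
finger_force: 58.7
```

carry_out(motion=[0,0,0.0015,0,-1,0,0,0.0015,0,-1,0,0,0,0,-1])

```text
time_s: 41.58
eef_pos: [0.5422, 0.2666, 0.065]
tool_rot: [0.998, 0.055, 0.0, -0.0]
ft_force: [-5.0, -2.9, 10.9]
width: 0.0148
finger_force: 60.5
```

carry_out(motion=[0,0,-0.001,0,0.2,0,0,0,0,0.2,0,0,0,0,0.2,0,0,-0.03,0,0.2,0,0,-0.05,0,0.2,0,0,-0.05,0,0.2,-0.02,0.05,0,0,0,-0.02,0.05,0,0,0,-0.02,0.05,0,0,0,-0.02,0.05,0,0,0,-0.02,0.05,0,0,0,0,0.05,0,0,0,0,0,0,0,0])

```text
time_s: 43.2
eef_pos: [0.4758, -0.0452, 0.1949]
tool_rot: [0.999, 0.053, 0.0, 0.0]
ft_force: [0.4, 1.0, -0.7]
width: 0.0425
finger_force: 0.0
```

Run:
```python
from h import *
t=cams.snapshot("top")[:,:,::-1];s=cams.snapshot("scene")[:,:,::-1];cv2.imwrite("pics/t8.png",t);cv2.imwrite("pics/s8.png",s)
print(bot.get_state()["eef_pos"])
c,n=np.cos(.11),np.sin(.11)
def cr(w): d=w[:,:2]-[.5521,.1968];return np.c_[d@[c,n],d@[-n,c]]
hsv=cv2.cvtColor(t,cv2.COLOR_BGR2HSV);m=cv2.inRange(hsv,np.array((14,100,100)),np.array((24,255,255)));m[:, :155]=0;m[:,245:]=0;m[:140]=0;m[225:]=0
ys,xs=np.nonzero(m);
for z,nm,f in((.080,"R",lambda q:abs(q[:,1]+.07)<.016),(.080,"L",lambda q:abs(q[:,1]-.07)<.016),(.062,"low",lambda q:(abs(q[:,0]-.07)<.02)&(abs(q[:,1])<.05))):
    q=cr(plane("top",np.c_[xs,ys],z));q=q[f(q)];i=0 if nm!="low" else 1
    k=abs(q[:,i])<.05;pf=np.polyfit(q[k,i],q[k,1-i],1);print(nm,len(q),q.min(0).round(4),q.max(0).round(4),"slope,off",pf.round(4))
# symmetry of upper slats in scene: predicted vs brightness of near-end tops
for y in(-.07,.07):
    for x in(-.1,.1):
        for z in(.080,):
            print(y,x,proj("scene",[.5521+c*x-n*y,.1968+n*x+c*y,z]).round(1))
hs=cv2.cvtColor(s,cv2.COLOR_BGR2HSV)
for m,st,cc in blobs(s,(13,70,165),(19,200,255),(265,170,365,240),8): print(st,cc.round(1))
for m,st,cc in blobs(t,(100,120,60),(130,255,255),(270,140,360,225)): print("batten",st,cc.round(1))
```

```text
[ 0.47571935 -0.04275002  0.19468047]
R 489 [-0.1155 -0.0857] [ 0.0998 -0.054 ] slope,off [-0.0064 -0.0694]
L 409 [-0.1161  0.0549] [0.0982 0.0858] slope,off [-0.0078  0.0703]
low 170 [ 0.0501 -0.0499] [0.0787 0.0497] slope,off [0.008  0.0658]
-0.07 -0.1 [[285.6 177.9]]
-0.07 0.1 [[309.4 210. ]]
0.07 -0.1 [[320.9 172.3]]
0.07 0.1 [[348.6 202.5]]
[320 172   6   4  11] [322.4 173.5]
[322 176  23  20  79] [333.6 185.6]
[285 179   5   3   9] [287.2 179.9]
[287 182  20  22 107] [297.2 192.4]
[341 197  11   6  30] [346.1 199.9]
[303 201  39  10 114] [321.8 205.6]
[296 209   7   3  17] [299.3 209.9]
[312 213  28   8  84] [324.9 216.3]
[296 220   7   4  16] [298.9 221.5]
batten [303 155   8  60 281] [306.  184.6]
```

```bash
python3 -c "
from rig import bot
print(bot.sign_off())"
```

```text
the job is handed in; nothing more can be done
None
```

I handed the job in at about 43 s: all three slats went home by tool height and contact force, the batten stayed put in the last picture, and sign-off returned no verdict; the lower slat was tilted briefly while I seated the first upper one, and was home again in the next close picture.

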